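# Clamp the bottle and take off its push-and-turn cap

## Task

Push the bottle clamp's open gate shut until it snaps onto its catch, so that the square bottle is boxed in. Then take the bottle's safety cap: press it down against its spring, keep it pressed while you turn it counter-clockwise (seen from above) until it is free, and lift it off. Finish while still holding the cap upright in the gripper, about 6 cm straight above the bottle; leave the bottle in the shut clamp and do not disturb the other things on the bench.

Things in the scene. Friction and masses are not known exactly. Their poses are not given: they have to be found in the camera images.
- holder: Aluminium bottle clamp fixed to the bench: base 104 x 196 x 10 mm, square nest (58 mm inside, walls to 56 mm above the bench) holding the bottle. Origin on the bench under the nest's centre (the bottle's axis). x points from the gate to the nest's closed back, y to the gate's hinge side, z up. Its place and yaw vary (yaw within 0.35 rad of the robot's axes)
- nest (a point): Point 60 mm above the bench on the nest's axis; the seated bottle's centre is here to within 2 mm
- gate (a joint): Angle of the clamp's gate, an upright plate 8 mm thick, 14 to 56 mm above the bench. 0 = shut across the nest's front (plate along the holder's y; stopped there), growing as it swings out to the holder's -x side (limit 1.3); starts open. Little hinge friction; a spring ball catch resists near 0.09 rad with about 5 N at the post, then from 0.04 rad draws it shut and keeps it
- gate_post (a point): Upright round steel post, 14 mm in diameter, on the gate near its free end, 128 mm from the hinge axis, to push the gate by. This point is on its axis 85 mm above the bench; it is free from 60 mm up to its top at 102 mm
- gate_hinge (a point): Point on the gate's upright hinge axis, 85 mm above the bench; in the holder's frame x -35 mm, y +48 mm. The shut gate puts the post at x -35 mm, y -80 mm in the holder's frame
- cap_grip (a point): Centre of the ribbed round white safety cap, 52 mm in diameter, 28 mm high (14 mm above and below), 35 g; z is its axis, up. On the bottle this centre is 114 mm above the bench. Grip across the diameter from above, any yaw. Locked by hooks: it neither turns nor lifts until pressed down 3.5 mm or more (aim 5 to 7, stops at 8) against a spring of 5 to 11 N
- bottle_center (a point): Square brown bottle, 56 x 56 mm body, 70 mm high, then shoulder and round neck, 0.45 kg, loose in the nest with 1 to 3 mm play. This point is on its axis 50 mm above its underside; its x and y axes are square to its sides, and the locked cap's axes are aligned with them
- bottle_mouth (a point): Centre of the top of the bottle's neck, under the cap, 102 mm above the bottle's underside, 112 mm above the bench. The locked cap's centre is 2 mm above it. The pressed cap turns only counter-clockwise seen from above and is free to lift from 0.7 to 2.2 rad of turn (aim 1.1); once turned, its spring lifts it some 3 mm by itself
- spare_bottle: Bystander: small round reagent bottle with ordinary cap, 43 mm in diameter, 95 mm high, loose; origin at the centre of its underside. Leave alone
- petri: Bystander: clear round dish, 60 mm in diameter, 14 mm high, loose; origin at the centre of its underside. Leave alone
- bench_timer: Bystander: small grey bench timer, 58 x 64 x 20 mm, loose; origin at the centre of its underside. Leave alone

How it is judged:
By the outcome, as a careful person would: the job done as asked, in the order asked, and still so for the second after the job is handed in, while the arm keeps its last pose, push and grip.
It also fails if it takes over 48 s, if anything falls off the work surface, if the arm or the gripper's body presses on something with over 40 N, if the wrist force passes 120 N, or if a joint passes its speed limit or range.

## Robot

A 6-joint arm with a two-finger parallel gripper is mounted at the origin on a cart in front of the work surface, level with it; the furniture and walls round the work are solid. World frame = base frame: x ahead of the robot, y to its left, z up, the work surface at z = 0. Lengths are in m, angles in rad, forces in N, time in s.
With the tool pointing down it reaches from about 0.35 to 0.8 m from the base axis. Payload 7.3 kg.
Tool frame: the origin (TCP) lies on the centre line of the jaws, within the pads' length; the fingertips stand 17 mm ahead of it and the grasp point (between the pads) lies 2 mm behind it; z points along the fingers, y is the direction in which the jaws open and shut (so a half turn about z gives the same grasp; the last joint's range is limited). The gripper opens to 85 mm and grips with 20 to 120 N. Pads are 22 mm wide; open, the fingers measure 114 mm over their backs; the gripper's body (76 mm by 85 mm) begins 54 mm behind the grasp point. The pads swing forward as they close: fully open they stand 13 mm farther back than shut.
Start: joints at [1.176, 0.342, 1.524, -0, 1.275, -0.146], TCP at [0.129, 0.509, 0.248] pointing down, gripper open.
Joint ranges: [-2.53, 2.53], [-0.77, 2.02], [0.04, 2.7], [-1, 4.14], [0.28, 2.66], [-3.11, 3.11]. Speed limits (rad/s): [2.57, 2.57, 3.14, 3.14, 3.14, 3.14].

## Interface

Orientations are given as a unit quaternion [x, y, z, w].
In Python, from plant import state, cams, workorder, finder gives the robot as it stands. The module is installed in compiled form; this text tells all that it offers.
- The arm moves only by the tool move_arm, never from a script. Its argument "increments" is text: rows parted by semicolons, each of 7 numbers parted by spaces: the shift along the tool's x, y, z in m, then the turn, a rotation vector about the tool's x, y, z in degrees, then the closure, from -1 (fully open) to 1 (shut). In form: x y z ax ay az fingers; .... A call has exactly 5 rows; each row is the pose to reach, as a shift and turn from the pose commanded when the call began, along the tool's axes at that moment; what a row does not reach only later rows make up. A row lasts 1/8 s, in which the tool goes at most 62.5 mm and 10.7 degrees, less where a joint would pass 70% of its speed; a pose out of reach is approached as far as the arm can. A call with a gripper value outside its range is refused whole. The fingers move at their own pace and stop on an object; "newtons" is the grip in N (left out, the last holds). Time passes only in rows, so rows that repeat a pose let the fingers close, or fill a call up. It gives the time, the measured TCP pose, the force and the opening at its end, in the units of the state.
- state(): the state, without advancing time (a new reading comes with each control period).
- cams.grab_frame(name): name is "scene" or "side" or "wrist"; returns the picture (480x640x3 uint8, blue, green, red); there is no depth.
- cams.camera_params(name): a dict with "mtx" (3x3 intrinsics, pixels), "rvec" (rotation vector, rad) and "tvec" (3), from world to camera coordinates, as OpenCV has them. Camera axes: x right, y down, z forward; pixel columns grow to the right and rows downward; lengths in m; the calibration is good to about 2 mm. A picture is of the moment at which its call begins: read the wrist's pose just before it. camera_params takes no time and is no camera call; for the wrist camera it gives the pose at the moment of the call.
- workorder.finish_job(): hands the job in, once; it reports no verdict.
Trained networks look in the newest picture that a camera, given by its name, has taken for a name from the list of things; names that differ only in an ending like _2 or _b are one class to them, and where a whole thing is asked for, a point or a joint stands for the part that bears it (a point fixed in the world has none). Each returns a list of dicts, best first, with "conf" (0 to 1); they miss things now and then, are a little off and sometimes report something else, mostly with a low value. They report only what shows in the picture. A call takes as long as a camera call.
- finder.boxes_of(camera, query): "centre" ([column, row] as shares, 0 to 1, of the picture: columns of its width, rows of its height, amid what is visible of it).
- finder.masks_of(camera, query): "pixels" (480x640 bool, what is visible of it) and "centre" ([column, row] as shares, 0 to 1, of the picture: columns of its width, rows of its height, amid what is visible of it).
- finder.spot_point(camera, query): "centre" ([column, row] as shares, 0 to 1, of the picture: columns of its width, rows of its height: a listed point, or the origin of a listed thing).
The state is a dict: "time_s": time; "joints": joint angles; "joint_velocities": joint speeds; "effort": joint torques, N m; "tcp_pos": TCP position; "tool_rot": TCP orientation; "force": force on the tool from outside, world axes, zero at the start; "wrist_torque": the same for the moment, N m; "grip_width": opening from 0.0 (shut) to 1.0 (fully open).
Only numpy, scipy, OpenCV 4.12 (cv2) and the standard library are available. Lean on these libraries where they do the work, as an engineer would, in place of code of your own. Each camera call takes 0.05 s, during which the arm holds its last target.

## Working session

There is one attempt and no reset: what is moved stays moved. The work goes in short steps, Python scripts to look and compute and a tool call to move; the robot and the scene stay as the last step left them, time stands still between calls to the robot, and variables do not carry over. Pictures are saved under pics/ and viewed, and the job is handed in when it is done.

Besides the shell and the picture viewer there is one more tool, called after ">>>" by a JSON object that holds its "fn" and its "kwargs". move_arm: Moves the arm, as the interface text tells. Its arguments: {"type":"object","properties":{"increments":{"type":"string"},"newtons":{"type":"number"}},"required":["increments"]}

```bash
mkdir -p pics
cat > h.py <<'E'
import numpy as np, cv2
from plant import state, cams, workorder, finder
from scipy.spatial.transform import Rotation as R
def P(n):
    p=cams.camera_params(n); K=np.array(p["mtx"],float).reshape(3,3); Rm=cv2.Rodrigues(np.array(p["rvec"],float).reshape(3))[0]; t=np.array(p["tvec"],float).reshape(3)
    return K,Rm,t
def ray(n,c):
    K,Rm,t=P(n); u=np.array([c[0]*640,c[1]*480,1.]); return -Rm.T@t, Rm.T@np.linalg.inv(K)@u
def atz(n,c,z):
    o,d=ray(n,c); return o+d*(z-o[2])/d[2]
def tri(lst):
    A=np.zeros((3,3));b=np.zeros(3)
    for n,c in lst:
        o,d=ray(n,c); d=d/np.linalg.norm(d); M=np.eye(3)-np.outer(d,d); A+=M;b+=M@o
    x=np.linalg.solve(A,b); return x
def proj(n,X):
    K,Rm,t=P(n); p=K@(Rm@np.array(X,float)+t); return p[:2]/p[2]
E
python3 - <<'E'
from h import *
np.set_printoptions(precision=4,suppress=True)
s=state();print(s)
for n in ["scene","side","wrist"]:
    cv2.imwrite(f"pics/a_{n}.png",cams.grab_frame(n)); K,Rm,t=P(n);print(n,-Rm.T@t,Rm[2])
zs=dict(gate_post=.085,gate_hinge=.085,cap_grip=.114,bottle_center=.06,bottle_mouth=.112,holder=0,nest=.06,spare_bottle=0,petri=0,bench_timer=0)
for q,z in zs.items():
    for n in ["scene","side"]:
        r=finder.spot_point(n,q)
        for k in r[:2]: print(q,n,round(k["conf"],2),(np.array(k["centre"])*[640,480]).round(1),atz(n,k["centre"],z))
print(state()["time_s"])
E
```

```text
{'time_s': 0.0, 'joints': array([ 1.176 ,  0.3427,  1.5251,  0.    ,  1.2754, -0.146 ]), 'joint_velocities': array([-0.001 , -0.0008,  0.0018,  0.0023, -0.0009,  0.0018]), 'effort': array([ -0.0008, -43.3691, -24.5998,  -0.0003,   0.0079,   0.    ]), 'tcp_pos': array([0.1291, 0.5085, 0.2476]), 'tool_rot': array([ 0.1241,  0.9923, -0.0007, -0.0002]), 'force': array([-0.5417, -0.396 , -0.1975]), 'wrist_torque': array([ 0.0054,  0.053 , -0.0356]), 'grip_width': 1.0009481938099396}
scene [-0.3875 -0.592   1.0332] [ 0.6274  0.4332 -0.6471]
side [0.4674 0.8137 0.593 ] [ 0.0313 -0.8419 -0.5387]
wrist [0.063  0.5259 0.3732] [ 0.2595 -0.0678 -0.9634]
gate_post scene 0.69 [291.2 243.8] [0.4702 0.0823 0.085 ]
gate_post scene 0.25 [308.3 237.3] [0.512  0.0626 0.085 ]
gate_post side 0.93 [336.3 253.1] [0.47   0.0859 0.085 ]
gate_hinge scene 0.58 [284.8 212.4] [0.5576 0.1668 0.085 ]
gate_hinge side 0.83 [281.4 277.1] [0.5663 0.1583 0.085 ]
gate_hinge side 0.17 [336.4 254. ] [0.4698 0.0889 0.085 ]
cap_grip scene 0.87 [308.4 201.3] [0.5972 0.1218 0.114 ]
cap_grip side 0.9 [270.5 250.4] [0.5878 0.117
[... 364 characters left out ...]
204 0.112 ]
bottle_mouth side 0.64 [269.  250.7] [0.591  0.1157 0.112 ]
holder scene 0.67 [308.4 239.4] [0.5859 0.1161 0.    ]
holder side 0.9 [272.9 299.4] [0.5926 0.1181 0.    ]
nest scene 0.69 [308.2 220. ] [0.5908 0.119  0.06  ]
nest side 0.63 [271.4 275.4] [0.5903 0.1207 0.06  ]
spare_bottle scene 0.6 [231.2 223.4] [0.5239 0.325  0.    ]
spare_bottle side 0.74 [291.9 388.5] [0.5397 0.3286 0.    ]
petri scene 0.64 [198.  249.6] [0.3961 0.3257 0.    ]
petri side 0.94 [385.1 386.2] [0.3958 0.3238 0.    ]
bench_timer scene 0.86 [432.5 332.6] [ 0.4822 -0.2904  0.    ]
bench_timer side 0.58 [334.7 196.4] [ 0.4741 -0.2991  0.    ]
bench_timer side 0.21 [283.9 282.2] [0.5762 0.0653 0.    ]
1.15
```

View pics/a_scene.png

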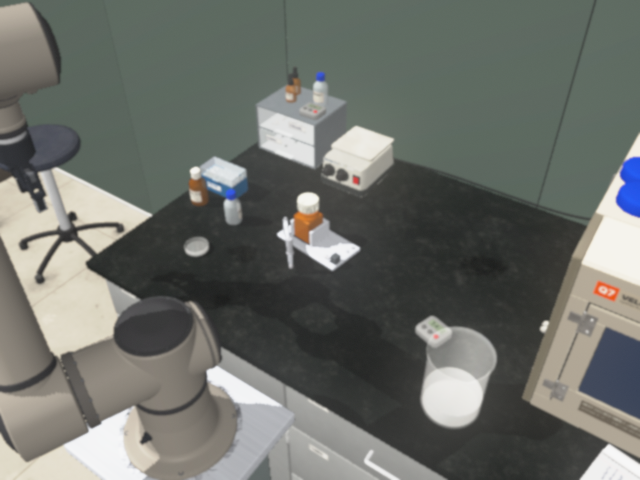

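View pics/a_side.png

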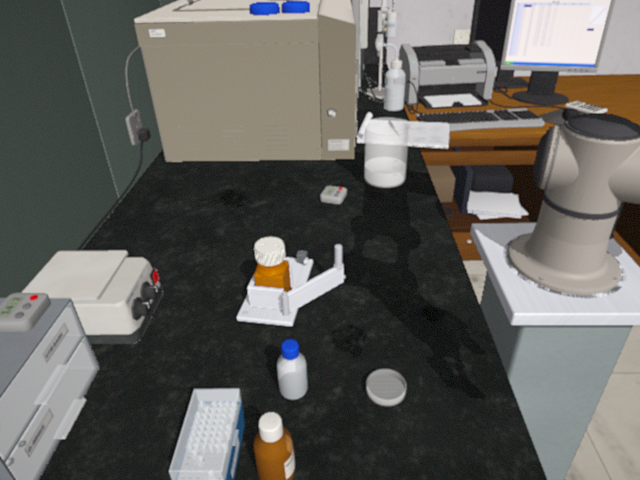

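View pics/a_wrist.png

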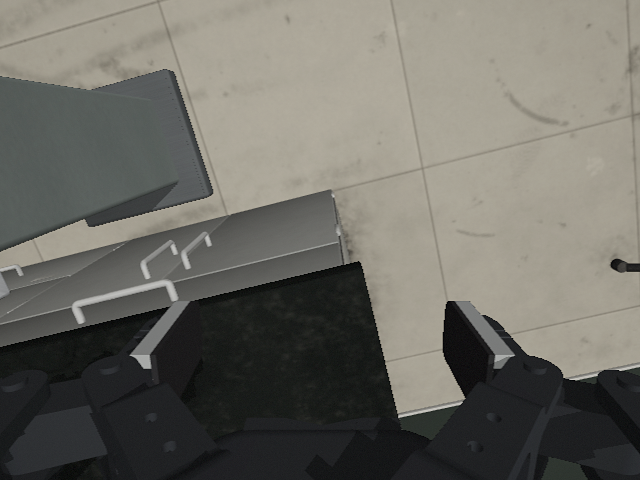

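The pictures match the finder's reports. The clamp is near (0.59, 0.12), with its gate open towards the robot and the post at about (0.47, 0.085). I'll move to a look pose above the post.

>>> {"fn": "move_arm", "kwargs": {"increments": "-0.383 -0.325 0 0 0 0 -1; -0.383 -0.325 0 0 0 0 -1; -0.383 -0.325 0 0 0 0 -1; -0.383 -0.325 0 0 0 0 -1; -0.383 -0.325 0 0 0 0 -1"}}

```text
time_s: 1.78
tcp_pos: [0.3113, 0.2526, 0.2486]
tool_rot: [0.124, 0.992, 0.0, 0.0]
force: [1.0, 1.3, 0.7]
grip_width: 1.001
```

>>> {"fn": "move_arm", "kwargs": {"increments": "-0.13 -0.11 0 0 0 0 -1; -0.13 -0.11 0 0 0 0 -1; -0.13 -0.11 0 0 0 0 -1; -0.13 -0.11 0 0 0 0 -1; -0.13 -0.11 0 0 0 0 -1"}}

```text
time_s: 2.4
tcp_pos: [0.4089, 0.1159, 0.2482]
tool_rot: [0.124, 0.992, 0.0, -0.0]
force: [0.7, -0.1, -0.5]
grip_width: 1.002
```

Run:
```python
from h import *
np.set_printoptions(precision=4,suppress=True)
s=state();print(s["tcp_pos"],s["tool_rot"],s["time_s"])
n="wrist"
cv2.imwrite(f"pics/b_{n}.png",cams.grab_frame(n)); K,Rm,t=P(n);print(n,-Rm.T@t,Rm[2])
zs=dict(gate_post=.085,gate_hinge=.085,cap_grip=.114,holder=0,bottle_center=.06)
for q,z in zs.items():
        r=finder.spot_point(n,q)
        for k in r[:2]: print(q,n,round(k["conf"],2),(np.array(k["centre"])*[640,480]).round(1),atz(n,k["centre"],z))
```

```text
[0.4089 0.1159 0.2482] [ 0.1243  0.9922  0.0002 -0.0003] 2.4
wrist [0.3425 0.1334 0.3737] [ 0.2596 -0.0662 -0.9635]
gate_post wrist 0.83 [303.2 302.7] [0.4676 0.0868 0.085 ]
bottle_center wrist 0.68 [377.9 404.9] [0.5932 0.1223 0.06  ]
```

View pics/b_wrist.png

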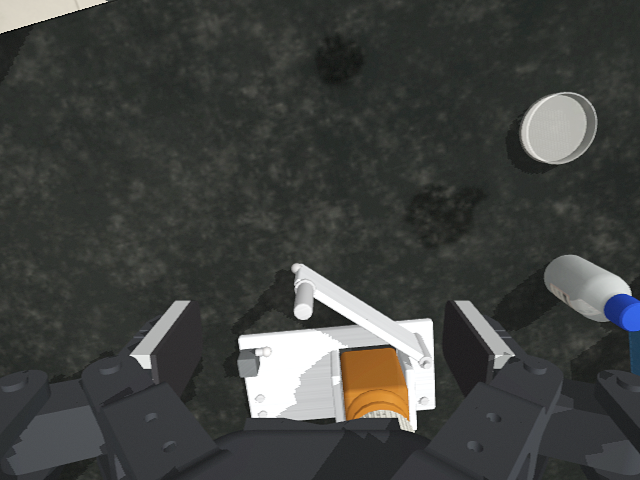

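The wrist picture shows the open gate with its post at about (303,303) and the hinge at (424,362). The base plate's front edge runs from (238,336) to (433,320). I'll take the yaw from that edge.

Run:
```python
from h import *
np.set_printoptions(precision=4,suppress=True)
n="wrist"
f=lambda u,v,z: atz(n,(u/640,v/480),z)
a=f(238,336,.01);b=f(433,320,.01);c=f(249,418,.01);d=b-a
print(a,b,c,np.linalg.norm(d),"yaw",np.arctan2(d[1],d[0])-np.pi/2,"yaw2",np.arctan2(*(c-a)[1::-1]))
h=f(424,361,.058);print("hinge",h)
```

```text
[0.5195 0.0018 0.01  ] [0.5501 0.194  0.01  ] [ 0.6153 -0.016   0.01  ] 0.19461887967710387 yaw -0.15793033246562183 yaw2 -0.18396774493864007
hinge [0.5602 0.1713 0.058 ]
```

>>> {"fn": "move_arm", "kwargs": {"increments": "-0.025 -0.014 0.06 0 0 0 1; -0.025 -0.014 0.115 0 0 0 1; -0.025 -0.014 0.155 0 0 0 1; -0.025 -0.014 0.155 0 0 0 1; -0.025 -0.014 0.155 0 0 0 1", "newtons": 40}}

```text
time_s: 3.32
tcp_pos: [0.4311, 0.0962, 0.0947]
tool_rot: [0.124, 0.992, 0.0, 0.001]
force: [0.5, 0.6, 0.4]
grip_width: -0.002
```

Run:
```python
from h import *
np.set_printoptions(precision=4,suppress=True)
s=state();print(s["tcp_pos"],s["force"],s["grip_width"],s["time_s"])
M=R.from_quat(s["tool_rot"]).as_matrix()
for n in ["wrist","side"]:
    cv2.imwrite(f"pics/c_{n}.png",cams.grab_frame(n))
yaw=-.165;O=np.array([.591,.119])
Rz=np.array([[np.cos(yaw),-np.sin(yaw)],[np.sin(yaw),np.cos(yaw)]])
H=O+Rz@[-.035,.048]
for th in [.7,.6,.5,.4,.3,.2,.1,.05,0]:
    p=H+Rz@(.128*np.array([-np.sin(th),-np.cos(th)]))
    T=np.r_[p+.018*M[:2,0],.092]
    print(th,p,M.T@(T-s["tcp_pos"]))
```

```text
[0.4311 0.0962 0.0947] [0.5453 0.6073 0.379 ] -0.0017576668155905625 3.325
0.7 [0.4669 0.0891] [-0.0185  0.0019  0.0027]
0.6 [0.4757 0.0798] [-0.0293 -0.005   0.0027]
0.5 [0.4854 0.0714] [-0.0407 -0.0108  0.0027]
0.4 [0.4958 0.064 ] [-0.0527 -0.0154  0.0028]
0.3 [0.507  0.0577] [-0.065  -0.0187  0.0028]
0.2 [0.5187 0.0525] [-0.0776 -0.0209  0.0028]
0.1 [0.5308 0.0486] [-0.0904 -0.0217  0.0028]
0.05 [0.5371 0.047 ] [-0.0968 -0.0217  0.0029]
0 [0.5433 0.0458] [-0.1032 -0.0213  0.0029]
```

View pics/c_wrist.png

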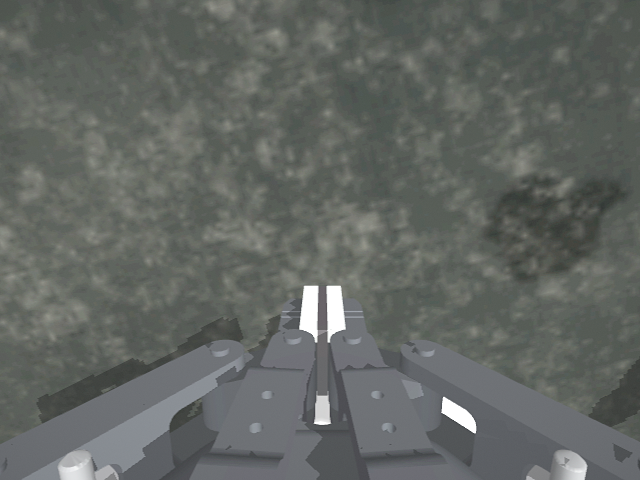

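View pics/c_side.png

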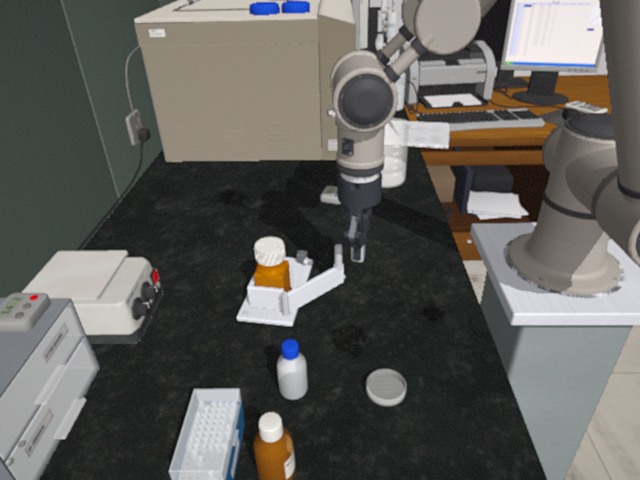

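The shut fingers stand just behind the post, which is at about (340,258) in the side view, and touch nothing yet. I'll start the push.

>>> {"fn": "move_arm", "kwargs": {"increments": "-0.019 0.001 0.003 0 0 0 1; -0.034 -0.007 0.003 0 0 0 1; -0.049 -0.014 0.003 0 0 0 1; -0.064 -0.018 0.003 0 0 0 1; -0.078 -0.021 0.003 0 0 0 1"}}

```text
time_s: 4.05
tcp_pos: [0.5015, 0.0556, 0.0904]
tool_rot: [0.124, 0.992, 0.0, 0.0]
force: [-0.5, 0.1, -0.9]
grip_width: -0.002
```

>>> {"fn": "move_arm", "kwargs": {"increments": "-0.005 0 0 0 0 0 1; -0.010 0 0 0 0 0 1; -0.014 0 0 0 0 0 1; -0.018 0 0 0 0 0 1; -0.018 0 0 0 0 0 1"}}

```text
time_s: 4.68
tcp_pos: [0.5174, 0.0521, 0.09]
tool_rot: [0.124, 0.992, 0.0, -0.001]
force: [-1.9, 0.9, -0.4]
grip_width: -0.004
```

Run:
```python
from h import *
np.set_printoptions(precision=4,suppress=True)
s=state();print(s["tcp_pos"],s["force"],s["time_s"])
for n in ["side"]:
    cv2.imwrite(f"pics/d_{n}.png",cv2.resize(cams.grab_frame(n)[170:370,180:420],(720,600),interpolation=cv2.INTER_CUBIC))
```

```text
[0.5174 0.0521 0.09  ] [-1.9285  0.8704 -0.445 ] 4.675
```

View pics/d_side.png

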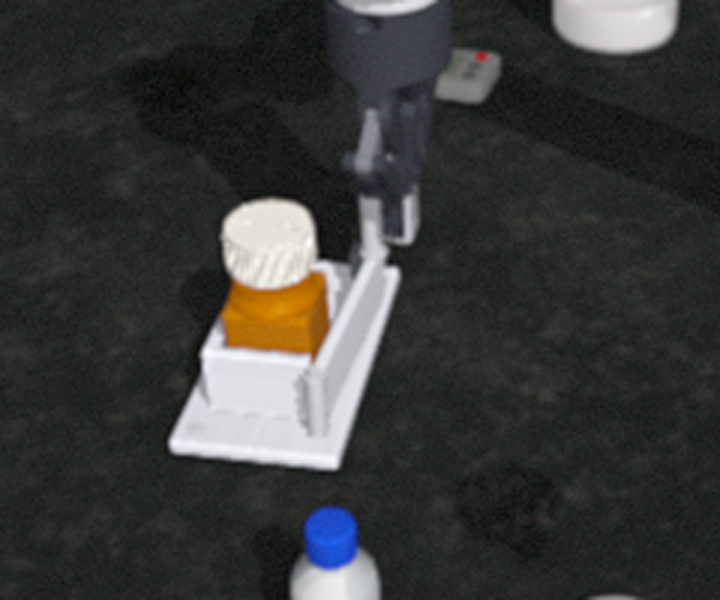

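The gate is nearly shut, with the post in front of the fingers and a light 2 N contact. I'll push it on through the catch.

>>> {"fn": "move_arm", "kwargs": {"increments": "-0.003 0 0 0 0 0 1; -0.006 0 0 0 0 0 1; -0.008 0 0 0 0 0 1; -0.010 0 0 0 0 0 1; -0.010 0 0 0 0 0 1"}}

```text
time_s: 5.35
tcp_pos: [0.5266, 0.0497, 0.0903]
tool_rot: [0.124, 0.992, 0.0, -0.001]
force: [-5.3, 1.7, 4.3]
grip_width: -0.002
```

Run:
```python
from h import *
np.set_printoptions(precision=4,suppress=True)
s=state();print(s["tcp_pos"],s["force"],s["time_s"])
for n in ["side"]:
    cv2.imwrite(f"pics/e_{n}.png",cv2.resize(cams.grab_frame(n)[170:370,180:420],(720,600),interpolation=cv2.INTER_CUBIC))
```

```text
[0.5266 0.0497 0.0903] [-5.342   1.6801  4.3035] 5.35
```

View pics/e_side.png

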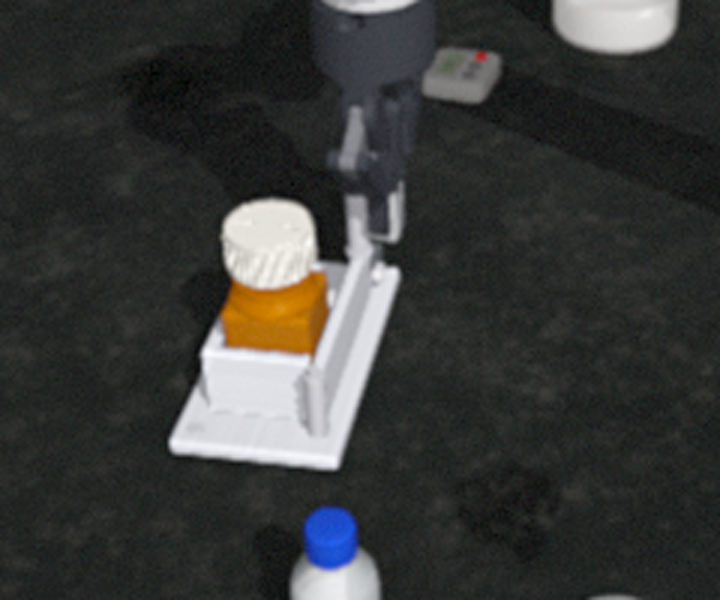

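>>> {"fn": "move_arm", "kwargs": {"increments": "-0.002 0 0 0 0 0 1; -0.004 0 0 0 0 0 1; -0.006 0 0 0 0 0 1; -0.006 0 0 0 0 0 1; -0.006 0 0 0 0 0 1"}}

```text
time_s: 6.02
tcp_pos: [0.5272, 0.0494, 0.0901]
tool_rot: [0.124, 0.992, 0.0, -0.007]
force: [-23.8, 4.7, 17.8]
grip_width: -0.002
```

Run:
```python
from h import *
np.set_printoptions(precision=4,suppress=True)
s=state();print(s["tcp_pos"],s["force"],s["time_s"])
for n in ["side"]:
    cv2.imwrite(f"pics/f_{n}.png",cv2.resize(cams.grab_frame(n)[170:370,180:420],(720,600),interpolation=cv2.INTER_CUBIC))
```

```text
[0.5272 0.0494 0.0901] [-23.7701   4.7285  17.7759] 6.025
```

View pics/f_side.png

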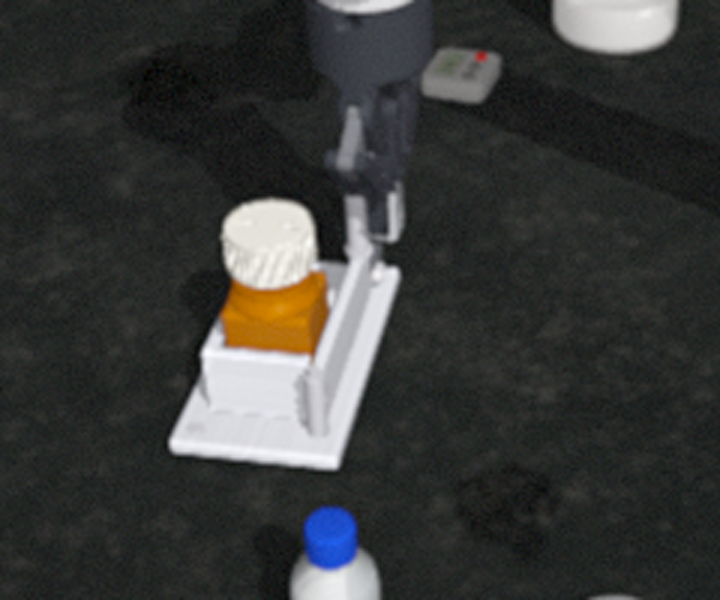

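The gate hit its hard stop: 24 N with no further motion, and the post at (0.5446, 0.045), as predicted for shut. I'll back off, rise and go above the cap.

>>> {"fn": "move_arm", "kwargs": {"increments": "0.03 0 0 0 0 0 1; 0.036 0 -0.05 0 0 0 1; 0.02 0.02 -0.11 0 0 0 1; -0.01 0.055 -0.16 0 0 0 -1; -0.037 0.083 -0.16 0 0 0 -1"}}

```text
time_s: 6.7
tcp_pos: [0.5927, 0.12, 0.2556]
tool_rot: [0.124, 0.992, 0.001, 0.005]
force: [0.9, 0.6, 0.1]
grip_width: 0.417
```

>>> {"fn": "move_arm", "kwargs": {"increments": "0 0 0 0 0 0 -1; 0 0 0 0 0 0 -1; 0 0 0 0 0 0 -1; 0 0 0 0 0 0 -1; 0 0 0 0 0 0 -1"}}

```text
time_s: 7.32
tcp_pos: [0.5896, 0.1189, 0.2504]
tool_rot: [0.124, 0.992, 0.0, 0.0]
force: [-0.2, 0.6, 0.1]
grip_width: 1.0
```

Run:
```python
from h import *
np.set_printoptions(precision=4,suppress=True)
s=state();print(s["tcp_pos"],s["tool_rot"],s["joints"],s["time_s"],s["force"])
for n in ["wrist","scene","side"]:
    cv2.imwrite(f"pics/g_{n}.png",cams.grab_frame(n))
    for q,z in dict(cap_grip=.114,gate_post=.085,bottle_mouth=.112).items():
        for k in finder.spot_point(n,q)[:1]: print(q,n,round(k["conf"],2),(np.array(k["centre"])*[640,480]).round(1),atz(n,k["centre"],z))
```

```text
[0.5896 0.1189 0.2504] [0.1243 0.9922 0.     0.    ] [ 0.0717  0.4825  1.2976  0.      1.3614 -1.2499] 7.325 [-0.2304  0.6051  0.109 ]
cap_grip wrist 0.69 [322.9 232. ] [0.5906 0.1197 0.114 ]
gate_post wrist 0.79 [209.5 185.5] [0.5443 0.0474 0.085 ]
cap_grip scene 0.87 [310.1 204.2] [0.5899 0.1116 0.114 ]
gate_post scene 0.63 [324.  233.5] [0.5446 0.0395 0.085 ]
bottle_mouth scene 0.61 [305.6 205.5] [0.5815 0.1192 0.112 ]
cap_grip side 0.75 [272.2 250.8] [0.5846 0.119  0.114 ]
gate_post side 0.91 [298.5 244.3] [0.5431 0.0554 0.085 ]
bottle_mouth side 0.79 [269.9 251. ] [0.5892 0.1166 0.112 ]
```

View pics/g_wrist.png

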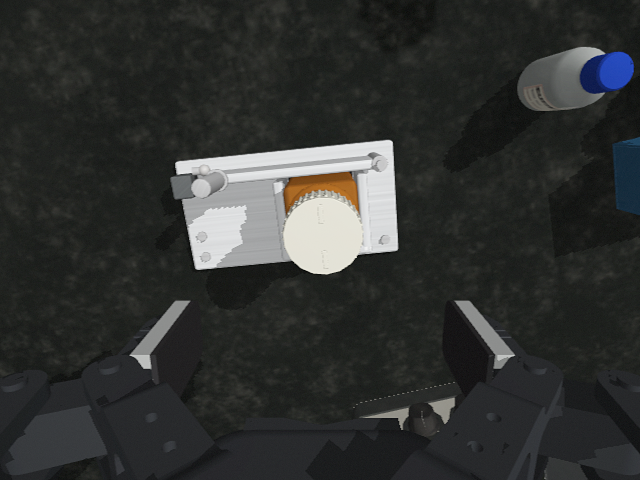

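View pics/g_side.png

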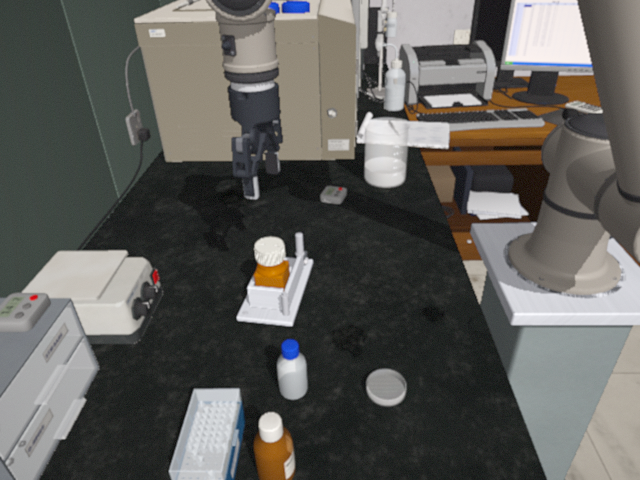

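The wrist view shows the gate shut along the nest front, with the post at (205,186) seated by the catch. The cap top is centred near (323,235). I'll refine the cap centre.

Run:
```python
from h import *
np.set_printoptions(precision=4,suppress=True)
s=state();M=R.from_quat(s["tool_rot"]).as_matrix()
im=cv2.imread("pics/g_wrist.png").astype(int)
# cap top: warm off-white
m=((im.min(2)>170)&(im[...,2]-im[...,0]>8)).astype(np.uint8); m[:180]=0;m[290:]=0;m[:,:270]=0;m[:,375:]=0
c=max(cv2.findContours(m,cv2.RETR_EXTERNAL,cv2.CHAIN_APPROX_NONE)[0],key=cv2.contourArea)
print(cv2.boundingRect(c),cv2.minEnclosingCircle(c),cv2.fitEllipse(c))
(u,v),_,_=cv2.fitEllipse(c)
X=atz("wrist",(u/640,v/480),.128);print(X,"tool delta",M.T@(np.r_[X[:2],.119]-s["tcp_pos"]))
cc=finder.masks_of("wrist","cap_grip")
for k in cc[:1]:
    c=cv2.findContours(k["pixels"].astype(np.uint8),cv2.RETR_EXTERNAL,cv2.CHAIN_APPROX_NONE)[0]; c=max(c,key=cv2.contourArea);print(k["conf"],cv2.boundingRect(c),cv2.fitEllipse(c))
```

```text
(283, 191, 81, 83) ((322.5525207519531, 232.32540893554688), 41.56414031982422) ((322.74920654296875, 234.11346435546875), (78.20793151855469, 79.55037689208984), 43.108909606933594)
[0.5884 0.1204 0.128 ] tool delta [0.0016 0.0007 0.1313]
0.88 (282, 191, 81, 83) ((321.8453369140625, 232.328125), (79.87762451171875, 82.85498809814453), 177.8803253173828)
```

>>> {"fn": "move_arm", "kwargs": {"increments": "0.001 0.001 0.04 0 0 0 -1; 0.001 0.001 0.08 0 0 0 -1; 0.001 0.001 0.11 0 0 0 -1; 0.001 0.001 0.131 0 0 0 -1; 0.001 0.001 0.131 0 0 0 -1", "newtons": 60}}

```text
time_s: 8.6
tcp_pos: [0.5881, 0.1204, 0.1177]
tool_rot: [0.124, 0.992, -0.0, -0.002]
force: [0.3, 0.6, -0.0]
grip_width: 1.002
```

Run:
```python
from h import *
s=state();print(s["tcp_pos"],s["force"],s["time_s"])
cv2.imwrite("pics/h_wrist.png",cams.grab_frame("wrist"))
cv2.imwrite("pics/h_side.png",cv2.resize(cams.grab_frame("side")[170:370,180:420],(720,600),interpolation=cv2.INTER_CUBIC))
```

```text
[0.58805133 0.12039846 0.1177108 ] [ 0.33880822  0.567781   -0.01264709] 8.6
```

View pics/h_wrist.png

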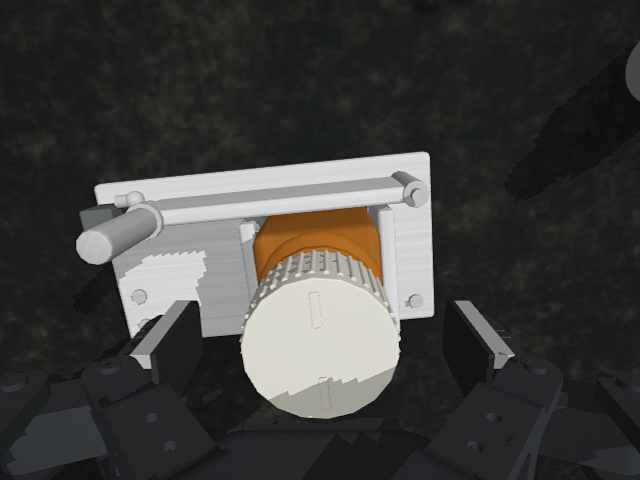

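View pics/h_side.png

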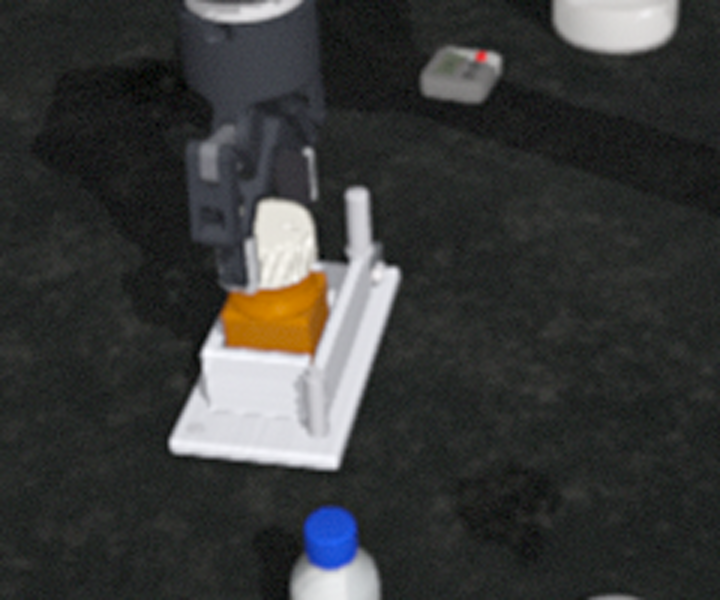

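The cap is centred between the jaws at about (320,345), with the tips beside it. I'll close on it.

>>> {"fn": "move_arm", "kwargs": {"increments": "0 0 0 0 0 0 1; 0 0 0 0 0 0 1; 0 0 0 0 0 0 1; 0 0 0 0 0 0 1; 0 0 0 0 0 0 1", "newtons": 60}}

```text
time_s: 9.32
tcp_pos: [0.5895, 0.1203, 0.1198]
tool_rot: [0.124, 0.992, 0.0, 0.001]
force: [-0.9, -1.8, 4.4]
grip_width: 0.6
```

Run:
```python
from h import *
s=state();print(s["tcp_pos"],s["force"],s["time_s"],s["grip_width"]*85)
cv2.imwrite("pics/i_wrist.png",cams.grab_frame("wrist"))
```

```text
[0.58947148 0.12029125 0.11984766] [-0.94452306 -1.84049854  4.44435692] 9.325 50.97818015287247
```

View pics/i_wrist.png

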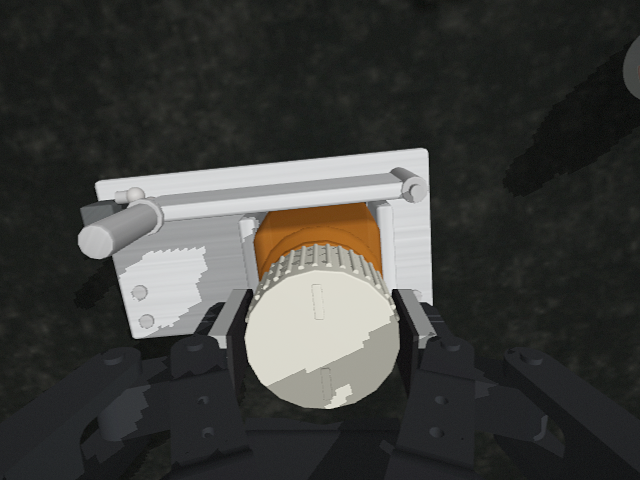

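>>> {"fn": "move_arm", "kwargs": {"increments": "0 0 0.002 0 0 0 1; 0 0 0.004 0 0 0 1; 0 0 0.006 0 0 0 1; 0 0 0.006 0 0 0 1; 0 0 0.006 0 0 0 1"}}

```text
time_s: 10.0
tcp_pos: [0.5895, 0.1202, 0.1143]
tool_rot: [0.124, 0.992, -0.0, 0.001]
force: [-2.6, -3.6, 8.2]
grip_width: 0.597
```

Run:
```python
from h import *
s=state();print(s["tcp_pos"],s["force"],s["wrist_torque"],s["time_s"],s["grip_width"]*85)
cv2.imwrite("pics/j_wrist.png",cams.grab_frame("wrist"))
```

```text
[0.58954662 0.1202488  0.1143466 ] [-2.63413444 -3.63853446  8.20543191] [-0.43900068  0.21423882  0.05388129] 10.0 50.70361494912721
```

View pics/j_wrist.png

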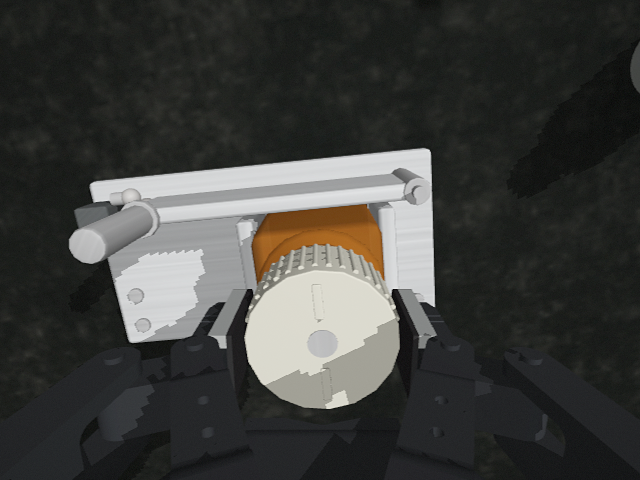

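With no slip in the grip, the cap went down 5.5 mm at 8 N, and a grey press indicator shows at (322,343). Now I'll turn it counter-clockwise, which is negative about tool z.

>>> {"fn": "move_arm", "kwargs": {"increments": "0 0 0 0 0 -8 1; 0 0 0 0 0 -17 1; 0 0 0 0 0 -26 1; 0 0 0 0 0 -35 1; 0 0 0 0 0 -44 1"}}

```text
time_s: 10.68
tcp_pos: [0.5899, 0.1209, 0.1145]
tool_rot: [-0.259, 0.966, 0.0, 0.001]
force: [-0.5, 0.6, 9.1]
grip_width: 0.599
```

>>> {"fn": "move_arm", "kwargs": {"increments": "0 0 0 0 0 -9 1; 0 0 0 0 0 -18 1; 0 0 0 0 0 -22 1; 0 0 0 0 0 -22 1; 0 0 0 0 0 -22 1"}}

```text
time_s: 11.3
tcp_pos: [0.5894, 0.1206, 0.1144]
tool_rot: [-0.436, 0.9, -0.0, 0.001]
force: [-2.0, -2.1, 8.8]
grip_width: 0.599
```

Run:
```python
from h import *
s=state();print(s["tcp_pos"],s["force"],s["wrist_torque"],s["time_s"],s["grip_width"]*85,s["joints"][5])
cv2.imwrite("pics/k_wrist.png",cams.grab_frame("wrist"))
```

```text
[0.58939548 0.12058944 0.11435235] [-2.03732222 -2.05633563  8.84368297] [-0.1594154   0.29638293  0.06159006] 11.3 50.931539746587994 -2.3997232864765246
```

View pics/k_wrist.png

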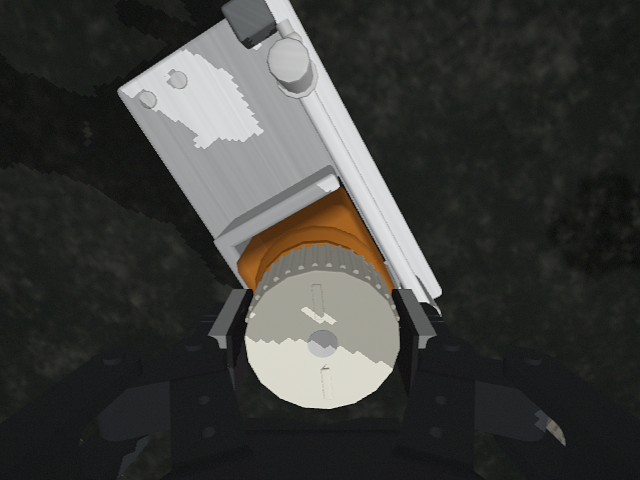

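The cap turned with the jaws by 66°: its marks keep their place relative to the fingers, while the bottle stayed square in the nest. I'll lift it.

>>> {"fn": "move_arm", "kwargs": {"increments": "0 0 -0.003 0 0 0 1; 0 0 -0.007 0 0 0 1; 0 0 -0.011 0 0 0 1; 0 0 -0.016 0 0 0 1; 0 0 -0.02 0 0 0 1"}}

```text
time_s: 11.98
tcp_pos: [0.5887, 0.1206, 0.1332]
tool_rot: [-0.436, 0.9, 0.0, -0.0]
force: [-0.9, 0.2, -1.0]
grip_width: 0.598
```

>>> {"fn": "move_arm", "kwargs": {"increments": "0 0 -0.012 0 0 0 1; 0 0 -0.024 0 0 0 1; 0 0 -0.036 0 0 0 1; 0 0 -0.047 0 0 0 1; 0 0 -0.047 0 0 0 1"}}

```text
time_s: 12.6
tcp_pos: [0.5896, 0.1205, 0.1816]
tool_rot: [-0.436, 0.9, -0.0, 0.001]
force: [-0.2, 0.2, -0.3]
grip_width: 0.598
```

Run:
```python
from h import *
np.set_printoptions(precision=4,suppress=True)
s=state();print(s["tcp_pos"],s["force"],s["time_s"],s["grip_width"]*85)
cv2.imwrite("pics/l_wrist.png",cams.grab_frame("wrist"))
cv2.imwrite("pics/l_side.png",cv2.resize(cams.grab_frame("side")[140:380,160:480],(800,600),interpolation=cv2.INTER_CUBIC))
cams.grab_frame("scene")
for q in ["cap_grip","bottle_mouth","gate_post","bottle_center"]:
    a=[(n,r[0]["centre"]) for n in ["scene","side","wrist"] for r in [finder.spot_point(n,q)] if r and r[0]["conf"]>.4]
    if len(a)>1: print(q,[x[0] for x in a],tri(a))
```

```text
[0.5896 0.1205 0.1816] [-0.2236  0.1614 -0.3326] 12.6 50.843481724048125
cap_grip ['scene', 'side', 'wrist'] [0.5929 0.1187 0.174 ]
bottle_mouth ['scene', 'side'] [0.5876 0.1146 0.1139]
gate_post ['scene', 'side', 'wrist'] [0.5418 0.0469 0.0841]
bottle_center ['scene', 'side'] [0.5864 0.1198 0.0574]
```

View pics/l_wrist.png

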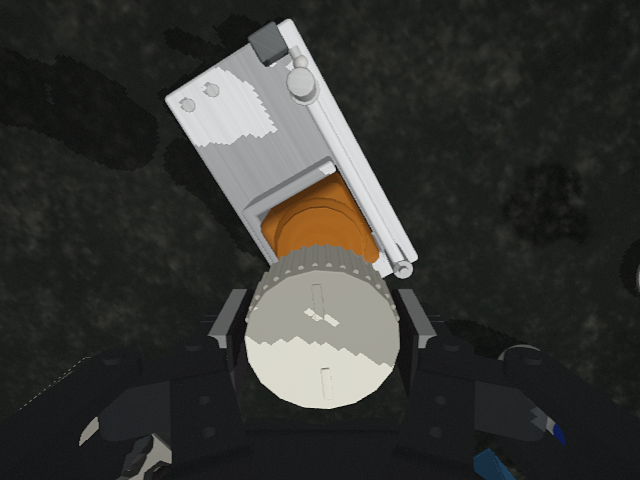

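View pics/l_side.png

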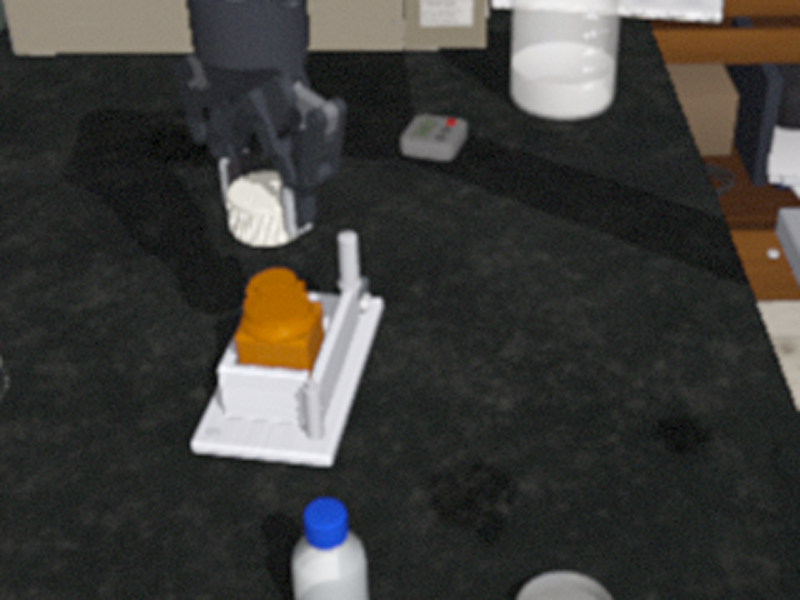

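The cap is off and held upright in the gripper above the bare bottle neck. The bottle sits in the shut clamp and the bystanders have not moved. I'll hand in.

```bash
python3 -c "
from h import *
s=state();print(s['tcp_pos'],s['joint_velocities'].round(3),s['time_s']);print(workorder.finish_job())"
```

```text
[0.58906709 0.12051173 0.18030758] [-0.001  0.     0.    -0.003 -0.001  0.   ] 13.35
the job is handed in; nothing more can be done
None
```

The clamp gate is shut on its catch, the cap is off and still held upright above the bottle, and I handed the job in at 13.35 s; no verdict is reported.

- **Gate:** I pushed the post until it met the hard stop at 24 N. After the arm had let go, the pictures still showed the gate shut, with the post within about 3 mm of where I had worked out it should be when shut (some finder readings of it were up to 1 cm off).
- **Cap:** I gripped it at 60 N, pressed it down 5.5 mm with about 8 N of spring force, and turned it about 66° counter-clockwise with no slip. It lifted free without resistance.
- **Last checks:**
  - The networks put the held cap's centre at z ≈ 0.174 m, 60 mm above the bottle mouth.
  - The bottle was still in the nest in the last pictures.
  - The spare bottle and timer looked unmoved, and so did the part of the dish in the last side view; I did not measure any of them again.
- **Disagreement:** Single-camera position estimates differed by up to about 1 cm. I placed the grasp from the wrist-camera view of the cap, and it came out centred.

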